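Free the seized arbor from the slanted work stand

TASK

The steel arbor has seized in the slanting socket of the iron work stand: grip it by its flat thumb grip, work it free by twisting it back and forth while drawing it out lightly along the socket, and lay it flat in the wide, empty bay of the wooden parts tray. A straight pull only drags the stand along, and the stand must stay standing where it is. Set the arbor down rather than dropping it, and leave the oil bottle and the loupe alone.

Things in the scene. Friction and masses are not known exactly. Their poses are not given: they have to be found in the camera images.
- stand: Dark iron work stand, 3 kg, loose on the bench: foot 150 x 120 x 22 mm with one round socket tube 36 mm across (42 mm collar near the top), leaning 32 degrees from vertical towards the foot's -x side (at yaw 0: towards the robot). Out of the socket is (-sin 32, 0, cos 32) in this frame. Origin: centre of the foot's underside, z up. Pulled along the socket it slips on the bench from 15 to 20 N.
- socket_mouth (a point): Centre of the socket's mouth, on its slanted axis, 79 mm above the bench (axes as stand). Bore 19 mm wide, 62 mm deep. Sprung jaws deep in it clamp the lowest 19 mm of the arbor's shank; once drawn out 12 to 15 mm the arbor is free and slides out.
- arbor: Steel arbor, 160 g: round shank 14 mm across, 50 mm long, all in the socket at the start; square flange 26 x 26 x 6 mm resting on the socket mouth; flat thumb grip 28 (x) x 12 (y) x 39 mm tall; 95 mm overall. Origin: centre of the shank's foot, z along the shank to the grip. At the start y is level (the stand's y) and z leans 32 degrees with the socket.
- arbor_grip (a point): Centre of the thumb grip, on the arbor's axis 78 mm from its foot, 22 mm above the flange (axes as arbor). A straight pull of 35 N does not shift the seized arbor. It turns either way, without stops, at 0.2 to 0.45 N m; while it turns it needs less pull the less it is drawn per turn: about 10 N at 1.2 mm of draw per 0.9 rad.
- arbor_head (a point): Centre of the arbor's top end, on its axis 95 mm from its foot (axes as arbor).
- tray: Open wooden parts tray, fixed, 156 (x) x 206 (y) mm, walls 26 mm high, 6 mm thick, floor 5 mm thick. A partition along x at y = +37 mm splits it: wide empty bay on the -y side (144 mm in x by 131 mm in y inside), narrow bay on the +y side holding a small brass wheel and a brass pillar. Origin: centre of the underside, z up.
- tray_bay (a point): Centre of the floor of the tray's wide empty bay, 5 mm above the bench (axes as tray).
- oil: Small amber oil bottle standing between stand and tray, 36 mm across, 75 mm high, bystander. Origin: centre of its underside.
- loupe: Black eye loupe standing between stand and tray, 34 mm across, 30 mm high, bystander. Origin: centre of its underside.
There are look-alikes about, which are no part of the job. Of the things shaped like the arbor, the steel one is meant.

How it is judged:
On the way:
1. the arbor is drawn wholly out of the stand's socket, its foot at least 10 mm above and away from the socket mouth (distance between arbor and socket_mouth above 0.01 m and z of arbor in the frame of socket_mouth above 0.008 m), for 0.1 s.
At the end, for the whole second after the job is handed in: The arbor lies in the wide bay of the tray: both its ends inside that bay's walls and less than 42 mm above the tray's underside, its axis within 18 degrees of level, at rest. The stand stands upright less than 20 mm from where it stood (x of arbor in the frame of tray between -0.074 and 0.074 m and y of arbor in the frame of tray between -0.099 and 0.036 m and z of each of arbor, arbor_head in the frame of tray below 0.042 m and x of arbor_head in the frame of tray between -0.074 and 0.074 m and y of arbor_head in the frame of tray between -0.099 and 0.036 m and angle between arbor's own z axis and vertical between 1.25 and 1.9 rad and linear speed of arbor below 0.02 m/s and angular speed of arbor below 0.2 rad/s and distance of stand from where it was at the start of the episode below 0.02 m and angle between stand's own z axis and vertical below 0.1 rad); the robot touches nothing.
It fails at once if the stand is dragged or lifted 20 mm or more from where it stood, or tipped more than 6 degrees (distance of stand from where it was at the start of the episode above 0.02 m or angle between stand's own z axis and vertical above 0.105 rad).
It fails at once if the arbor is dropped: it falls free of the fingers faster than 1.2 m/s (linear speed of arbor above 1.2 m/s and contact force between the fingers and arbor below 0.1 N).
It fails at once if the oil bottle is pushed more than 30 mm or tipped over (distance of oil from where it was at the start of the episode above 0.03 m or angle between oil's own z axis and vertical above 0.5 rad).
It fails at once if the loupe is pushed more than 30 mm or tipped over (distance of loupe from where it was at the start of the episode above 0.03 m or angle between loupe's own z axis and vertical above 0.5 rad).
It also fails if it takes over 72 s, if anything falls off the work surface, if the arm or the gripper's body presses on something with over 40 N, if the wrist force passes 120 N, or if a joint passes its speed limit or range.

ROBOT

A 6-joint arm with a two-finger parallel gripper is mounted at the origin on the work surface. World frame = base frame: x ahead of the robot, y to its left, z up, the work surface at z = 0. Lengths are in m, angles in rad, forces in N, time in s.
With the tool pointing down it reaches from about 0.3 to 0.875 m from the base axis. Payload 6.4 kg.
Tool frame: the origin (TCP) lies on the centre line of the jaws, within the pads' length; the fingertips stand 14 mm ahead of it and the grasp point (between the pads) lies 5 mm behind it; z points along the fingers, y is the direction in which the jaws open and shut (so a half turn about z gives the same grasp; the last joint's range is limited). The gripper opens to 85 mm and grips with 20 to 120 N. Pads are 22 mm wide; open, the fingers measure 114 mm over their backs; the gripper's body (76 mm by 85 mm) begins 54 mm behind the grasp point. The pads swing forward as they close: fully open they stand 13 mm farther back than shut.
Start: joints at [-0.206, 0.181, 1.607, -0, 1.354, -0.206], TCP at [0.575, 0, 0.245] pointing down, gripper open.
Joint ranges: [-2.99, 2.99], [-0.89, 2.07], [0.3, 2.58], [-1.14, 4.28], [0, 2.63], [-3.12, 3.12]. Speed limits (rad/s): [2.57, 2.57, 3.01, 3.14, 3.14, 3.14].

INTERFACE

Orientations are given as a unit quaternion [w, x, y, z].
In Python, from bench import * gives the robot as it stands.
- The arm moves only by the tool servo_tool, never from a script. Its argument "plan" is a list that holds one entry, the list of rows, each a list of 5 numbers: the shift along the world's x, y, z in m, then the turn about the world's z in rad, then the gripper command: -1 is shut, 1 is fully open, values between are in proportion. In form: [[[tx, ty, tz, roll, claw], ...]]. A call has 1 to 8 rows; each row shifts and turns the commanded pose from where the row before left it; what a row does not reach is not made up. A row lasts 1/10 s, in which the tool goes at most 50 mm and 8.59 degrees, less where a joint would pass 70% of its speed; a pose out of reach is approached as far as the arm can. A call with a gripper value outside its range is refused whole. The fingers move at their own pace and stop on an object; the grip force is fixed at half the most. Time passes only in rows, so rows that do not move let the fingers close. It gives the time, the measured TCP pose, the force and the opening at its end, in the units of the state.
- get_obs(): the state, without advancing time (a new reading comes with each control period).
- camera(name): name is "scene" or "side" or "wrist"; returns a dict with "img" (400x640x3 uint8, blue, green, red), "camera_matrix" (3x3 intrinsics, pixels), "k1" (the pictures are not rectified: a ray, as slopes to the right and down, at radius r is drawn at 1 + k1 r^2 times it, then the intrinsics apply), "rvec" (rotation vector, rad) and "tvec" (3), from world to camera coordinates, as OpenCV has them. Camera axes: x right, y down, z forward; pixel columns grow to the right and rows downward; lengths in m; the calibration is good to about 2 mm. A picture is of the moment at which its call begins. There is no depth.
- hand_in(): hands the job in, once; it reports no verdict.
Trained networks look in a picture, given as the dict that the camera call returned (one of the last four; its "shot" number tells which), for a name from the list of things; names that differ only in an ending like _2 or _b are one class to them, and where a whole thing is asked for, a point or a joint stands for the part that bears it (a point fixed in the world has none). Each returns a list of dicts, best first, with "conf" (0 to 1); they miss things now and then, are a little off and sometimes report something else, mostly with a low value. They report only what shows in the picture. A call takes as long as a camera call. They do not tell look-alikes from the thing itself.
- trace(picture, thing): "mask" (400x640 bool, what is visible of it) and "rect" ([left, top, right, bottom] as shares, 0 to 1, of the picture: columns of its width, rows of its height, round what is visible of it).
- pinpoint(picture, thing): "centre" ([row, column] as shares, 0 to 1, of the picture: columns of its width, rows of its height: a listed point, or the origin of a listed thing).
The state is a dict: "time_s": time; "q": joint angles; "dq": joint speeds; "joint_efforts": joint torques, N m; "eef_pos": TCP position; "eef_rot": TCP orientation; "wrist_force": force on the tool from outside, world axes, zero at the start; "torque": the same for the moment, N m; "opening": opening from 0.0 (shut) to 1.0 (fully open).
Only numpy, scipy, OpenCV 4.12 (cv2) and the standard library are available. Lean on these libraries where they do the work, as an engineer would, in place of code of your own. Each camera call takes 0.05 s, during which the arm holds its last target.

## Working session

There is one attempt and no reset: what is moved stays moved. The work goes in short steps, Python scripts to look and compute and a tool call to move; the robot and the scene stay as the last step left them, time stands still between calls to the robot, and variables do not carry over. Pictures are saved under pics/ and viewed, and the job is handed in when it is done.

Besides the shell and the picture viewer there is one more tool, called after "Request:" as name(argument=value, ...), one argument or row to a line, values as JSON. servo_tool: Moves the arm, as the interface text tells. Its arguments: {"type":"object","properties":{"plan":{"type":"array"}},"required":["plan"]}

```bash
ls; mkdir -p pics; cat > h.py <<'E'
from bench import *
import numpy as np, cv2
def cam(n):
    p=camera(n); return p
def P(p):
    R=cv2.Rodrigues(np.array(p["rvec"],float))[0]; return R,np.array(p["tvec"],float).ravel(),np.array(p["camera_matrix"],float)
def proj(p,X):
    R,t,K=P(p); x=R@np.array(X,float)+t; s=x[:2]/x[2]; s=s*(1+p["k1"]*(s@s)); return K[:2,:2]@s+K[:2,2]
def ray(p,uv):
    R,t,K=P(p); d=np.linalg.solve(K[:2,:2],np.array(uv,float)-K[:2,2]); s=d.copy()
    for _ in range(30): s=d/(1+p["k1"]*(s@s))
    return -R.T@t, R.T@np.array([s[0],s[1],1.])
def onz(p,uv,z):
    c,d=ray(p,uv); return c+d*(z-c[2])/d[2]
def tri(obs):
    A=np.zeros((3,3));b=np.zeros(3)
    for p,uv in obs:
        c,d=ray(p,uv); d/=np.linalg.norm(d); M=np.eye(3)-np.outer(d,d);A+=M;b+=M@c
    X=np.linalg.solve(A,b); return X,[np.round(proj(p,X)-uv,1) for p,uv in obs]
def save(p,n,box=None,s=1):
    im=p["img"]
    if box: im=im[box[1]:box[3],box[0]:box[2]]
    cv2.imwrite(f"pics/{n}.png",cv2.resize(im,None,fx=s,fy=s,interpolation=cv2.INTER_CUBIC))
E
python3 - <<'E'
from h import *
ps={n:cam(n) for n in("scene","side","wrist")}
for n,p in ps.items():
    save(p,n+"0")
    for t in ["stand","socket_mouth","arbor","arbor_grip","arbor_head","tray","tray_bay","oil","loupe"]:
        r=pinpoint(p,t)
        print(n,t,[(round(d["conf"],2),round(d["centre"][1]*640),round(d["centre"][0]*400)) for d in r])
print(get_obs())
E
```

```text
pics
scene stand [(0.78, 368, 259)]
scene socket_mouth [(0.69, 374, 241)]
scene arbor [(0.81, 327, 203), (0.74, 284, 252), (0.72, 431, 324), (0.67, 377, 207)]
scene arbor_grip [(0.6, 410, 210), (0.57, 294, 276), (0.54, 348, 222), (0.49, 383, 238)]
scene arbor_head [(0.95, 406, 292), (0.83, 296, 288), (0.76, 353, 230), (0.56, 294, 208), (0.49, 384, 231), (0.2, 378, 238)]
scene tray [(0.61, 255, 171)]
scene tray_bay [(0.65, 251, 163), (0.16, 383, 228)]
scene oil [(0.76, 257, 233)]
scene loupe [(0.68, 297, 209), (0.67, 383, 230)]
side stand [(0.88, 298, 182)]
side socket_mouth [(0.75, 295, 157)]
side arbor [(0.74, 308, 166), (0.74, 253, 215), (0.72, 283, 121), (0.63, 304, 238), (0.6, 382, 205)]
side arbor_grip [(0.8, 290, 153), (0.71, 375, 332), (0.7, 294, 216), (0.64, 283, 144), (0.61, 378, 184), (0.6, 227, 208), (0.23, 382, 345)]
side arbor_head [(0.78, 298, 210), (0.76, 286, 149), (0.74, 283, 147), (0.64, 221, 205), (0.56, 375, 179), (0.24, 295, 156)]
side tray [(0.61, 377, 331), (0.51, 382, 349)]
side tray_bay [(0.56, 383, 345)]
side oil [(0.65, 400, 240)]
side loupe [(0.54, 351, 25
[... 312 characters left out ...]
e [(0.74, 281, 183)]
{'time_s': 1.5, 'q': array([-2.06280297e-01,  1.80828513e-01,  1.60702604e+00, -3.37568999e-05,
        1.35377626e+00, -2.06289189e-01]), 'dq': array([-0.00037574,  0.00109608,  0.00125479, -0.00041573,  0.00023246,
        0.00235372]), 'joint_efforts': array([-5.33445818e-04, -4.44842148e+01, -3.51673400e+01, -2.90496191e-04,
        8.68582247e-04, -3.06768840e-06]), 'eef_pos': array([5.75004516e-01, 1.76207873e-05, 2.45259805e-01]), 'eef_rot': array([-6.94927898e-06,  7.07101067e-01,  7.07112495e-01, -2.42376846e-05]), 'wrist_force': array([ 0.40461875,  0.89726318, -0.61908762]), 'torque': array([-0.02800364, -0.05503522, -0.00282573]), 'opening': 1.00240315855173}
```

View pics/scene0.png

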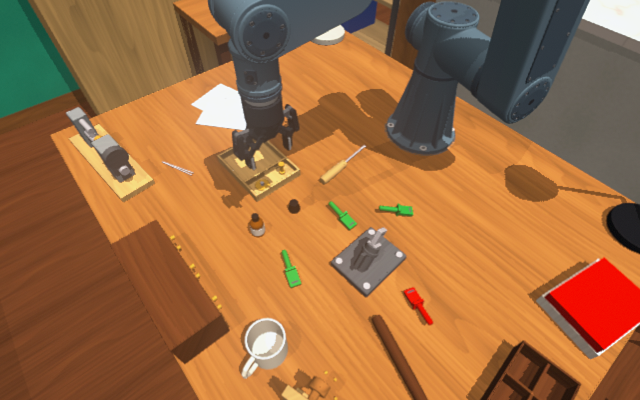

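View pics/side0.png

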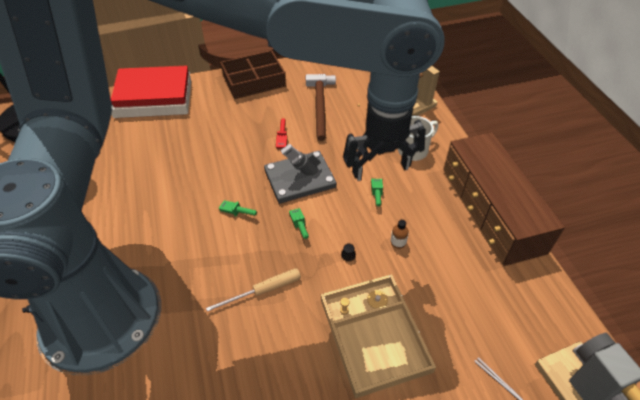

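View pics/wrist0.png

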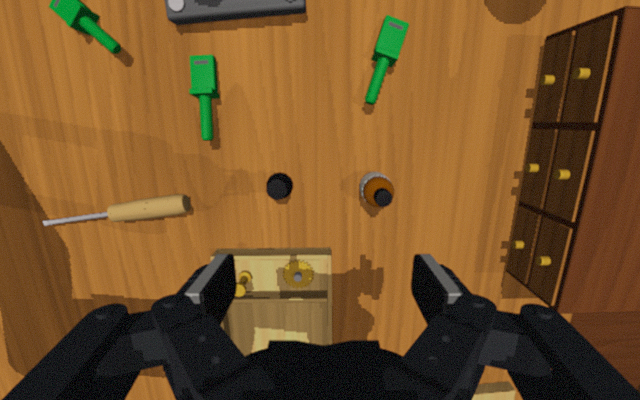

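```bash
python3 - <<'E'
from h import *
a=cam("scene");b=cam("side")
np.save("a.npy",a,allow_pickle=True);np.save("b.npy",b,allow_pickle=True)
save(a,"sc1",(320,215,420,305),7);save(b,"si1",(250,130,350,210),7)
for u in[(253,148)]:pass
print(get_obs()["time_s"])
E
```

```text
1.6
```

View pics/sc1.png

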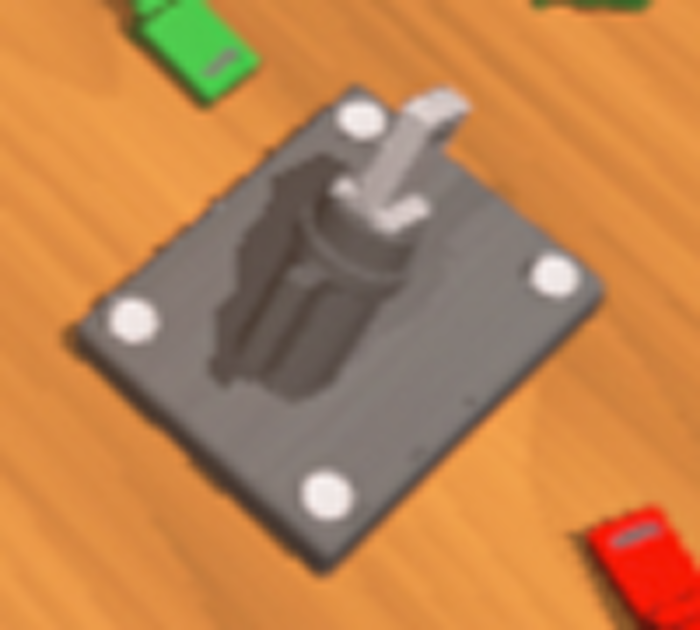

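View pics/si1.png

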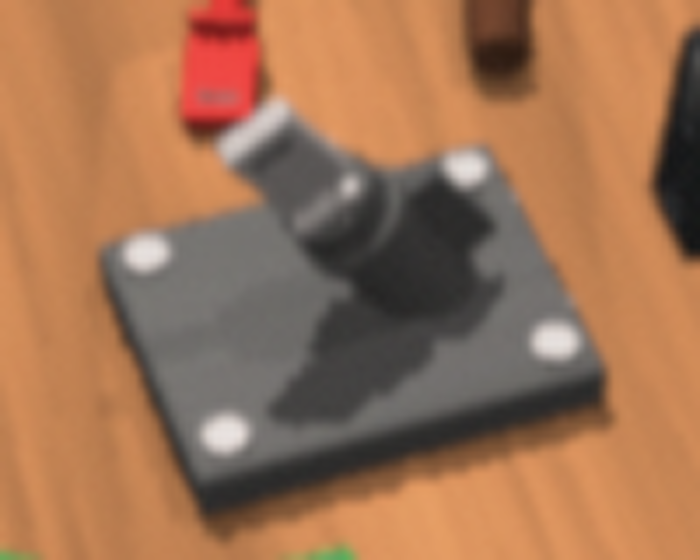

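```bash
python3 - <<'E'
from h import *
a=np.load("a.npy",allow_pickle=True).item();b=np.load("b.npy",allow_pickle=True).item()
S=lambda u:np.array(u)/7+np.array([320,215]); D=lambda u:np.array(u)/7+np.array([250,130])
# match by projecting to z=.022
sc=[S(u) for u in[(360,119),(554,276),(326,496),(134,321)]]
sd=[D(u) for u in[(146,253),(465,168),(554,341),(226,434)]]
As=np.array([onz(a,u,.023) for u in sc]);Bs=np.array([onz(b,u,.023) for u in sd])
print(As.round(4));print(Bs.round(4))
print("ctr",As.mean(0),Bs.mean(0))
print("head",tri([(a,S((442,103))),(b,D((255,135)))]))
# flange/mouth
for n,p in(("scene",a),("side",b)):print(n,[ (proj(p,x)).round() for x in [(0.575,0,.245)]], (-P(p)[0].T@P(p)[1]).round(3))
# tray corners estimate on bench z=.026 : side
for u in[(322,294),(392,278),(433,364),(355,391)]: print("tray side",onz(b,u,.026).round(4))
for u in[(218,145),(258,200),(299,172),]: print("tray scene",onz(a,u,.026).round(4))
E
```

```text
[[0.4182 0.1933 0.023 ]
 [0.4117 0.2838 0.023 ]
 [0.5318 0.2921 0.023 ]
 [0.5376 0.2025 0.023 ]]
[[0.4131 0.2815 0.023 ]
 [0.5332 0.2896 0.023 ]
 [0.5387 0.1999 0.023 ]
 [0.4196 0.1914 0.023 ]]
ctr [0.4748125  0.24293685 0.023     ] [0.47616175 0.24059151 0.023     ]
head (array([0.44452153, 0.23972015, 0.11303556]), [array([-1. ,  0.3]), array([-1. , -0.4])])
scene [array([269., 157.])] [0.853 0.499 0.82 ]
side [array([381., 171.])] [ 0.276 -0.593  0.945]
tray side [ 0.4299 -0.0979  0.026 ]
tray side [ 0.5792 -0.1042  0.026 ]
tray side [ 0.5825 -0.2938  0.026 ]
tray side [ 0.4297 -0.2984  0.026 ]
tray scene [ 0.5606 -0.333   0.026 ]
tray scene [ 0.5857 -0.0765  0.026 ]
tray scene [ 0.4366 -0.0867  0.026 ]
```

```bash
python3 - <<'E'
from h import *
a=np.load("a.npy",allow_pickle=True).item();b=np.load("b.npy",allow_pickle=True).item()
save(b,"tr_si",(310,220,450,400),4);save(a,"tr_sc",(205,120,325,245),5)
E
```

```text
(no output)
```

View pics/tr_si.png

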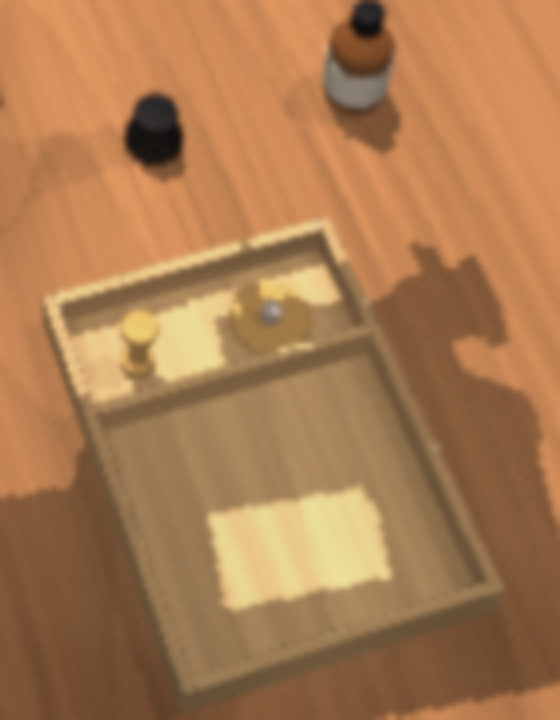

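View pics/tr_sc.png

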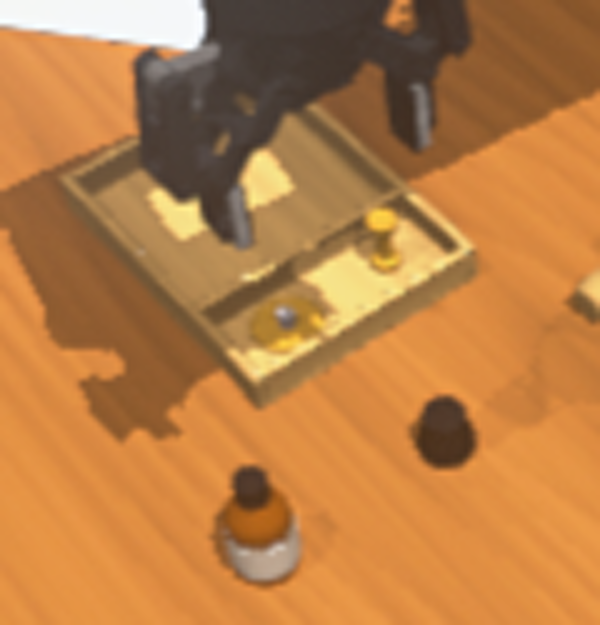

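```bash
python3 - <<'E'
from h import *
a=np.load("a.npy",allow_pickle=True).item();b=np.load("b.npy",allow_pickle=True).item()
for u in[(46,300),(327,222),(500,586),(183,690)]: print("tray side",onz(b,np.array(u)/4+[310,220],.026).round(4))
for u in[(62,180),(258,388),(475,255)]: print("tray scene",onz(a,np.array(u)/5+[205,120],.026).round(4))
yaw=.07;C=np.array([.4755,.2418,0]);c,s=np.cos(yaw),np.sin(yaw);Rz=np.array([[c,-s,0],[s,c,0],[0,0,1]])
L=np.radians(32);Ry=np.array([[np.cos(L),0,-np.sin(L)],[0,1,0],[np.sin(L),0,np.cos(L)]])
R=Rz@Ry; print(R[:,2])
for mx in(-.015,-.008,0):
  M=C+Rz@np.array([mx,0,.079])
  for p,o,n in((a,(320,215),"A"),(b,(250,130),"B")):
    h=M+R@np.array([0,0,.045]);print(mx,n,h.round(4),((proj(p,h)-o)*7).round())
im={}
mx=-.0105
M=C+Rz@np.array([mx,0,.079])
for p,o,sz,n in((a,(320,215),(100,90),"A"),(b,(250,130),(100,80),"B")):
    i=cv2.resize(p["img"][o[1]:o[1]+sz[1],o[0]:o[0]+sz[0]],None,fx=7,fy=7)
    for X in [[x,y,z] for x in(-.014,.014) for y in(-.006,.006) for z in(.045,.006)]+[[x,y,z] for x in(-.013,.013) for y in(-.013,.013) for z in(.006,)]:
        q=(proj(p,M+R@np.array(X))-o)*7; cv2.circle(i,tuple(int(v) for v in q),4,(0,0,255),1)
    for X in [[x,y,.022] for x in(-.075,.075) for y in(-.06,.06)]:
        q=(proj(p,C+Rz@np.array(X))-o)*7; cv2.circle(i,tuple(int(v) for v in q),5,(255,0,0),2)
    im[n]=i
cv2.imwrite("pics/ovA.png",im["A"]);cv2.imwrite("pics/ovB.png",im["B"])
E
```

```text
tray side [ 0.4283 -0.0997  0.026 ]
tray side [ 0.5809 -0.0985  0.026 ]
tray side [ 0.584 -0.299  0.026]
tray side [ 0.4302 -0.3012  0.026 ]
tray scene [ 0.586  -0.2929  0.026 ]
tray scene [ 0.584  -0.0859  0.026 ]
tray scene [ 0.4319 -0.088   0.026 ]
[-0.52862149 -0.03706406  0.8480481 ]
-0.015 A [0.4367 0.2391 0.1172] [452.  84.]
-0.015 B [0.4367 0.2391 0.1172] [225. 129.]
-0.008 A [0.4437 0.2396 0.1172] [438.  97.]
-0.008 B [0.4437 0.2396 0.1172] [245. 124.]
0 A [0.4517 0.2401 0.1172] [422. 111.]
0 B [0.4517 0.2401 0.1172] [269. 118.]
```

View pics/ovA.png

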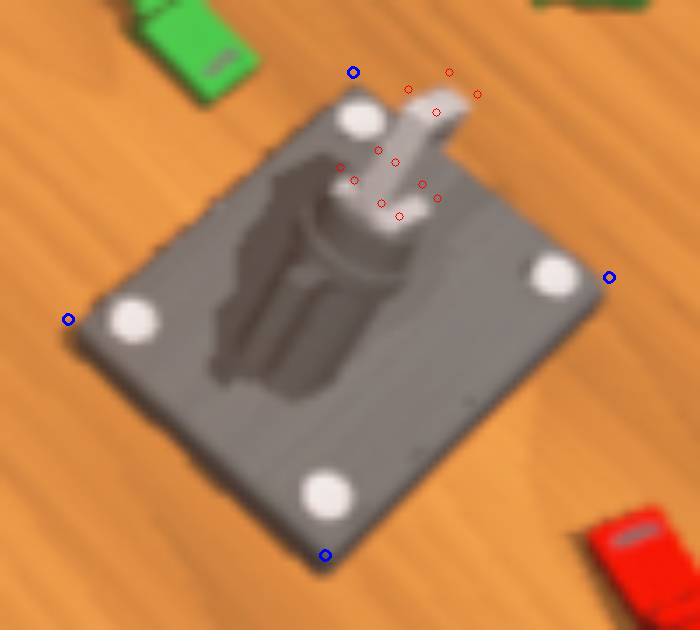

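View pics/ovB.png

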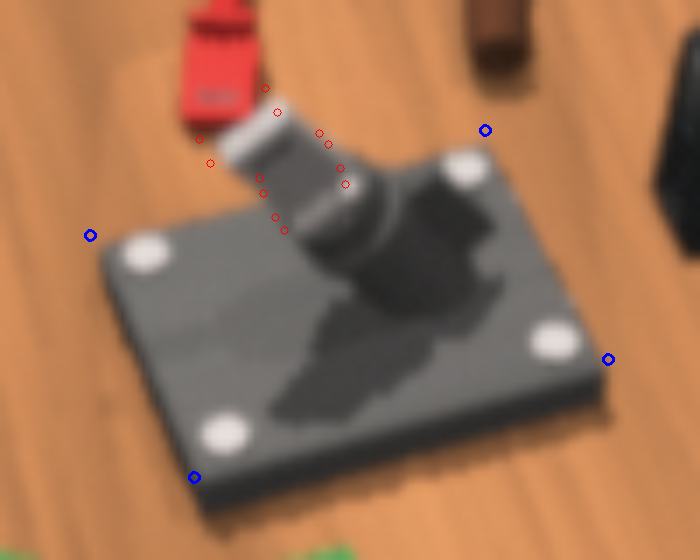

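Request:
servo_tool(
  plan=[
    [[-0.0122,0.024,0,-0.15,1],[-0.0122,0.024,0,-0.15,1],[-0.0122,0.024,0,-0.15,1],[-0.0122,0.024,0,-0.15,1],[-0.0122,0.024,0,-0.15,1],[-0.0122,0.024,0,-0.15,1],[-0.0122,0.024,0,-0.15,1],[-0.0122,0.024,0,-0.15,1]],
  ],
)

```text
time_s: 2.4
eef_pos: [0.4769, 0.1929, 0.2455]
eef_rot: [-0.0, 0.983, 0.181, 0.0]
wrist_force: [1.2, 0.2, 0.3]
opening: 0.995
```

Request:
servo_tool(
  plan=[
    [[-0.0122,0.024,0,-0.15,1],[-0.0122,0.024,-0.01,-0.15,1],[0,0,-0.03,0,1],[0,0,0,0,0.2]],
  ],
)

```text
time_s: 2.8
eef_pos: [0.4502, 0.24, 0.202]
eef_rot: [0.001, 0.999, 0.036, -0.003]
wrist_force: [-0.5, 0.4, -0.7]
opening: 0.858
```

```bash
python3 - <<'E'
from h import *
p=cam("wrist");save(p,"w1");np.save("w.npy",p,allow_pickle=True)
a=cam("scene");save(a,"sc2",(280,100,440,300),3.5)
b=cam("side");save(b,"si2",(220,60,380,220),4)
o=get_obs();print(o["eef_pos"],o["eef_rot"],o["wrist_force"],o["opening"],o["q"])
for t in("arbor_grip","arbor_head","socket_mouth"):print(t,[(round(d["conf"],2),round(d["centre"][1]*640),round(d["centre"][0]*400)) for d in pinpoint(p,t)])
print([proj(p,x).round() for x in((.4547,.2403,.1028),(.4457,.2397,.117))])
E
```

```text
[0.45359264 0.23978409 0.20616312] [-1.46995476e-06  9.99373245e-01  3.53978987e-02  3.25498276e-04] [-1.02417988  0.74958403 -0.88953545] 0.6142096836871116 [ 2.54711461e-01  8.14509745e-02  1.80086998e+00 -1.45802721e-04
  1.25863566e+00  1.75474193e+00]
arbor_grip [(0.9, 202, 169), (0.82, 346, 314), (0.62, 321, 208), (0.58, 421, 206)]
arbor_head [(0.71, 222, 169), (0.69, 333, 321), (0.63, 323, 224), (0.59, 404, 201)]
socket_mouth [(0.92, 323, 184)]
[array([324., 205.]), array([324., 221.])]
```

View pics/w1.png

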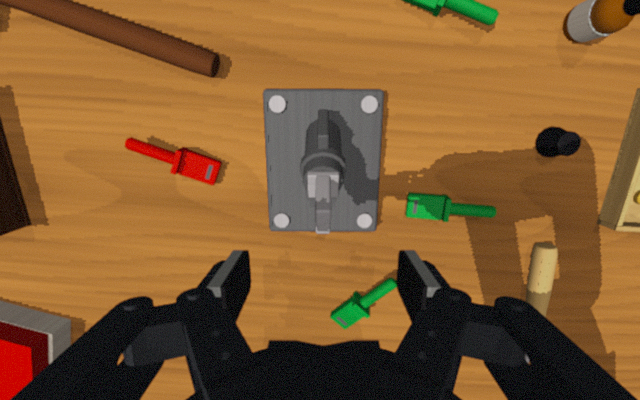

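```bash
python3 - <<'E'
from h import *
p=np.load("w.npy",allow_pickle=True).item()
o=(255,80);sz=(140,160);k=4
i=cv2.resize(p["img"][o[1]:o[1]+sz[1],o[0]:o[0]+sz[0]],None,fx=k,fy=k,interpolation=cv2.INTER_CUBIC)
raw=i.copy()
yaw=.07;c,s=np.cos(yaw),np.sin(yaw);Rz=np.array([[c,-s,0],[s,c,0],[0,0,1]])
L=np.radians(32);Ry=np.array([[np.cos(L),0,-np.sin(L)],[0,1,0],[np.sin(L),0,np.cos(L)]])
R=Rz@Ry
H=np.array([.4457,.2397,.1172]);C=np.array([.4755,.2418,0])
def d(X,col):
    q=(proj(p,X)-o+.5)*k-.5; cv2.circle(i,tuple(int(round(v)) for v in q),3,col,1)
for x in(-.014,.014):
  for y in(-.006,.006):
    d(H+R@[x,y,0],(0,0,255)); d(H+R@[x,y,-.039],(0,255,255))
for x in(-.013,.013):
  for y in(-.013,.013): d(H+R@[x,y,-.039],(0,255,0))
for x in(-.075,.075):
  for y in(-.06,.06): d(C+Rz@[x,y,.022],(255,0,0))
cv2.imwrite("pics/wov.png",i)
E
```

```text
(no output)
```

View pics/wov.png

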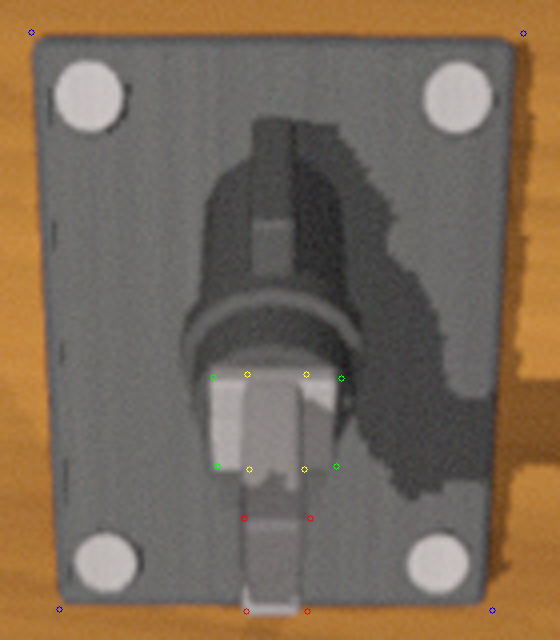

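Request:
servo_tool(
  plan=[
    [[-0.001,0.0014,-0.03,0,0.0],[0,0,-0.03,0,-0.1],[0,0,-0.025,0,-0.2],[0,0,-0.015,0,-0.2],[0,0,-0.005,0,-0.2],[0,0,0,0,-0.2]],
  ],
)

```text
time_s: 3.7
eef_pos: [0.4523, 0.2412, 0.1004]
eef_rot: [0.0, 0.999, 0.035, -0.0]
wrist_force: [0.2, 0.6, 0.3]
opening: 0.4
```

```bash
python3 - <<'E'
from h import *
p=cam("wrist");save(p,"w2",(160,100,480,340),2.5);b=cam("side");save(b,"si2",(230,110,350,210),6.5)
np.save("b2.npy",b,allow_pickle=True)
o=get_obs();print(o["time_s"],o["eef_pos"],o["eef_rot"],o["wrist_force"],o["torque"],o["opening"])
E
```

```text
3.8 [0.45306657 0.24152249 0.10152941] [-2.27895505e-04  9.99378543e-01  3.52348560e-02  9.90668948e-04] [-0.25176313  0.59333357 -0.21326513] [-0.00149573 -0.03819926  0.00705767] 0.4035792720307067
```

View pics/w2.png

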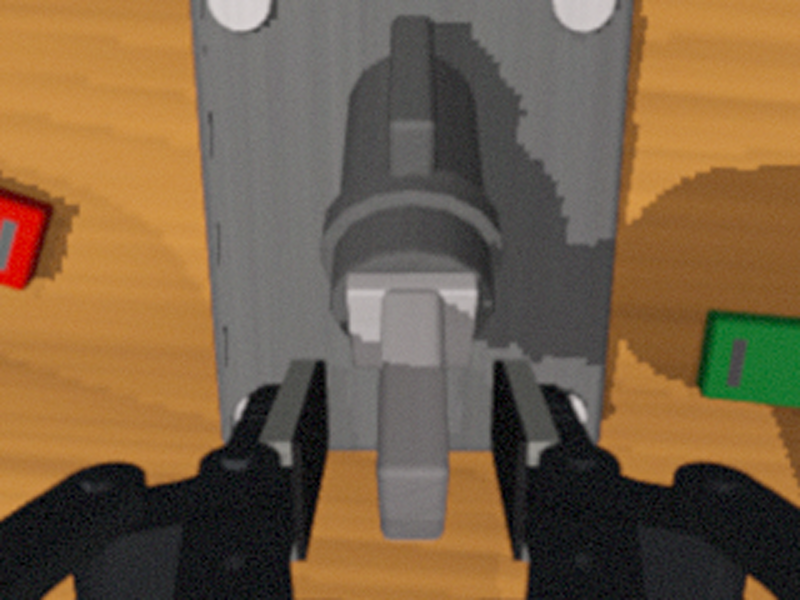

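View pics/si2.png

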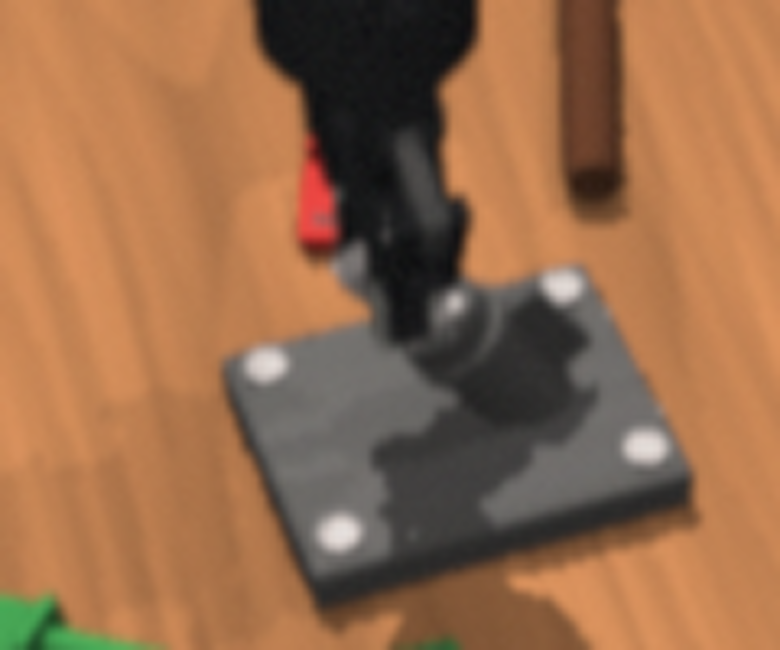

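Request:
servo_tool(
  plan=[
    [[0,0,0,0,-0.6],[0,0,0,0,-1],[0,0,0,0,-1],[0,0,0,0,-1],[0,0,0,0,-1],[0,0,0,0,-1]],
  ],
)

```text
time_s: 4.4
eef_pos: [0.4528, 0.2412, 0.1016]
eef_rot: [0.0, 0.999, 0.035, 0.001]
wrist_force: [-1.0, -3.9, 5.6]
opening: 0.132
```

```bash
python3 - <<'E'
from h import *
p=cam("wrist");save(p,"w3",(160,100,480,340),2.5);b=cam("side");save(b,"si3",(230,110,350,210),6.5)
np.save("b3.npy",b,allow_pickle=True)
o=get_obs();print(o["time_s"],o["eef_pos"],o["eef_rot"],o["wrist_force"],o["torque"],o["opening"])
E
```

```text
4.5 [0.45281583 0.2412024  0.10160063] [2.28851512e-04 9.99372218e-01 3.54153892e-02 9.31639897e-04] [-1.6895211  -2.45715253  5.86446564] [-0.55340786  0.06627098 -0.14973562] 0.13056243763102426
```

View pics/w3.png

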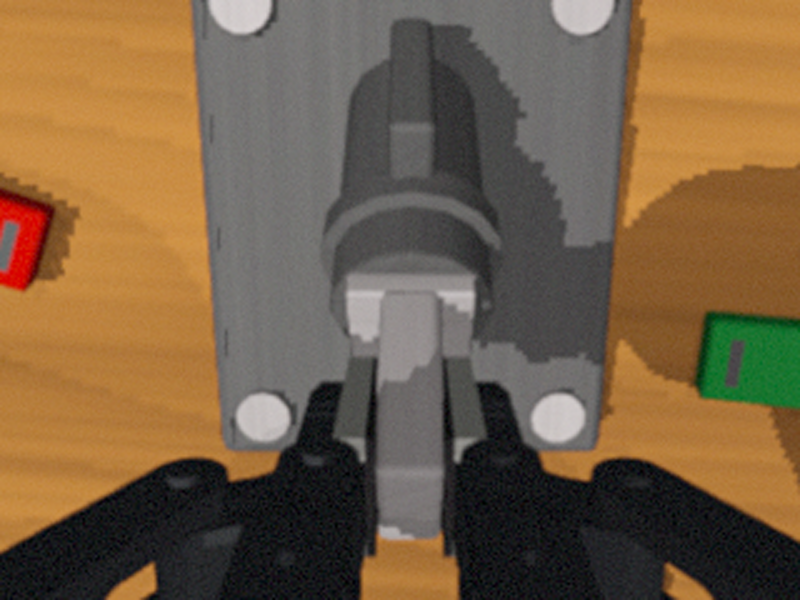

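Request:
servo_tool(
  plan=[
    [[-0.0001,0,0.0002,0.1,-1],[-0.0001,0,0.0002,0.1,-1],[0,0,0,0,-1]],
  ],
)

```text
time_s: 4.8
eef_pos: [0.4528, 0.238, 0.1021]
eef_rot: [0.004, 0.991, 0.136, 0.0]
wrist_force: [-2.9, -16.2, 11.7]
opening: 0.131
```

```bash
python3 - <<'E'
from h import *
p=cam("wrist");save(p,"w4",(160,100,480,340),2.5)
o=get_obs();print(o["time_s"],o["eef_pos"],o["eef_rot"],o["wrist_force"],o["torque"],o["opening"])
E
```

```text
4.85 [0.4528432  0.23799218 0.10215001] [3.45851883e-03 9.90841314e-01 1.34987047e-01 1.60803055e-04] [ -3.07392404 -17.02615234  11.55774487] [-4.1351313  -0.01823846 -1.01870144] 0.13189453556809597
```

View pics/w4.png

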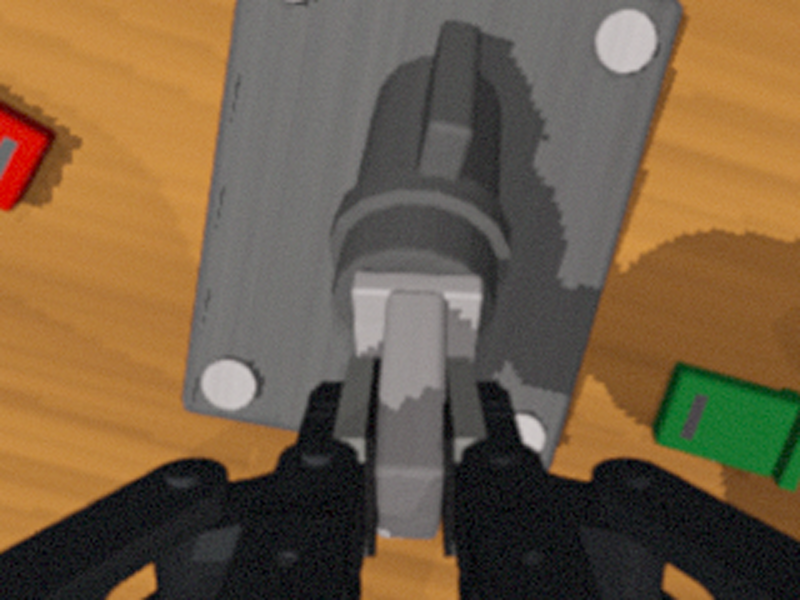

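```bash
cat >> h.py <<'E'
def track(ref,new,box,pts):
    g0=cv2.cvtColor(ref["img"],cv2.COLOR_BGR2GRAY);g1=cv2.cvtColor(new["img"],cv2.COLOR_BGR2GRAY)
    out=[]
    q,st,e=cv2.calcOpticalFlowPyrLK(g0,g1,np.float32(pts).reshape(-1,1,2),None,winSize=(11,11))
    return (q.reshape(-1,2)-np.float32(pts)).round(2)
RIV=[(np.array(u)/7+[250,130]-.43) for u in[(146,253),(465,168),(554,341),(226,434)]]
def stand():
    b=camera("side"); ref=np.load("b3.npy",allow_pickle=True).item()
    pr=track(np.load("b.npy",allow_pickle=True).item(),b,None,RIV)
    A=[onz(b,u,.023) for u in RIV];B=[onz(b,u+d,.023) for u,d in zip(RIV,pr)]
    print("stand shift mm",(1000*(np.array(B)-A))[:,:2].round(1).tolist())
    return b
E
python3 - <<'E'
from h import *
b=stand();save(b,"si4",(230,110,350,210),6.5)
E
```

```text
stand shift mm [[7.7, 177.0], [352.6, 847.7], [61.4, 163.6], [0.5, -0.1]]
```

Request:
servo_tool(
  plan=[
    [[0,0.0015,0,-0.1,-1],[0,0.0015,0,-0.1,-1],[0,0,0,0,-1]],
  ],
)

```text
time_s: 5.2
eef_pos: [0.4528, 0.2427, 0.1019]
eef_rot: [0.002, 0.999, 0.034, 0.001]
wrist_force: [-1.1, -9.7, 7.4]
opening: 0.13
```

```bash
python3 - <<'E'
from h import *
b=stand();save(b,"si4b",(230,110,350,210),6.5)
o=get_obs();print(o["time_s"],o["eef_pos"],o["eef_rot"],o["wrist_force"],o["torque"],o["opening"])
E
```

```text
stand shift mm [[9.1, 181.8], [81.5, 298.1], [61.4, 163.3], [0.1, 0.0]]
5.25 [0.45286996 0.24270674 0.10196657] [1.59668086e-03 9.99389013e-01 3.49038410e-02 8.79120649e-04] [-1.24357621 -9.59398574  7.1764221 ] [-2.02232615 -0.06651568 -0.5083628 ] 0.13195877222258376
```

View pics/si4b.png

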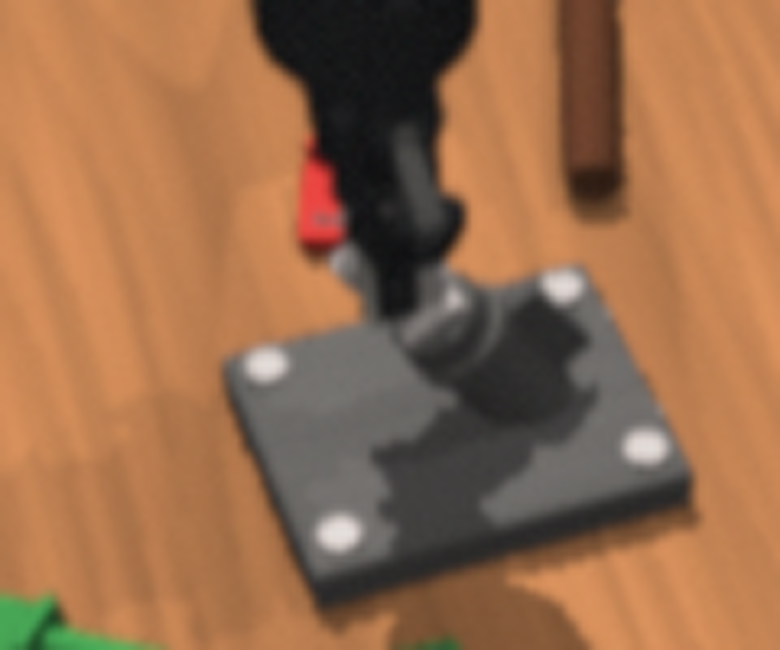

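Request:
servo_tool(
  plan=[
    [[-0.0003,-0.0045,0.0006,0.1,-1],[-0.0002,0.003,0.0004,-0.1,-1],[-0.0002,0.003,0.0004,-0.1,-1],[-0.0001,-0.003,0.0002,0.1,-1]],
  ],
)

```text
time_s: 5.65
eef_pos: [0.4519, 0.2423, 0.1022]
eef_rot: [0.001, 0.999, 0.034, 0.001]
wrist_force: [5.8, -5.7, -7.1]
opening: 0.134
```

```bash
sed -i 's#pr=track(.*#pr=track(ref,b,None,RIV)#' h.py; cat > st.py <<'E'
from h import *
b=stand()
o=get_obs();print(o["time_s"],o["eef_pos"].round(5),o["eef_rot"].round(4),o["wrist_force"].round(1),o["torque"].round(2),round(o["opening"],3))
E
python3 st.py
```

```text
stand shift mm [[-0.1, 0.6], [0.0, 0.0], [-0.4, -0.1], [-0.6, 0.7]]
5.7 [0.45191 0.24166 0.10227] [1.000e-03 9.992e-01 3.930e-02 9.000e-04] [ 3.6 -5.2 -4.5] [-0.97 -0.7  -0.08] 0.13
```

Request:
servo_tool(
  plan=[
    [[-0.0002,-0.0042,0.0003,0.12,-1],[-0.0001,0.0036,0.0002,-0.12,-1],[-0.0001,0.0036,0.0002,-0.12,-1],[-0.0001,-0.0036,0.0002,0.12,-1],[-0.0001,-0.0036,0.0002,0.12,-1],[-0.0001,0.0036,0.0002,-0.12,-1],[-0.0001,0.0036,0.0002,-0.12,-1],[-0.0001,-0.0036,0.0002,0.12,-1]],
  ],
)

```text
time_s: 6.5
eef_pos: [0.4506, 0.2421, 0.1035]
eef_rot: [0.0, 0.999, 0.033, 0.001]
wrist_force: [5.9, -5.3, -7.3]
opening: 0.127
```

```bash
python3 st.py
```

```text
stand shift mm [[-0.1, 1.2], [-0.2, -0.3], [-1.0, -0.3], [-1.5, 1.4]]
6.55 [0.45072 0.24132 0.10365] [8.000e-04 9.992e-01 4.000e-02 7.000e-04] [ 3.7 -1.9 -6.8] [-0.61 -0.72  0.02] 0.128
```

Request:
servo_tool(
  plan=[
    [[-0.0001,-0.0036,0.0002,0.12,-1],[-0.0001,0.0036,0.0002,-0.12,-1],[-0.0001,0.0036,0.0001,-0.12,-1],[-0.0001,-0.0036,0.0002,0.12,-1],[-0.0001,-0.0036,0.0001,0.12,-1],[-0.0001,0.0036,0.0002,-0.12,-1],[-0.0001,0.0036,0.0001,-0.12,-1],[-0.0001,-0.0036,0.0002,0.12,-1]],
  ],
)

```text
time_s: 7.35
eef_pos: [0.4498, 0.2422, 0.1048]
eef_rot: [0.0, 0.999, 0.033, 0.001]
wrist_force: [6.5, -4.9, -9.3]
opening: 0.132
```

```bash
cat >> st.py <<'E'
import sys
if len(sys.argv)>1:
    save(b,"s"+sys.argv[1],(230,110,350,210),6.5); save(camera("wrist"),"w"+sys.argv[1],(160,100,480,340),2.5)
E
python3 st.py a
```

```text
stand shift mm [[-0.2, 1.1], [-0.2, -0.3], [-1.3, -0.4], [-1.8, 1.6]]
7.4 [0.44994 0.24131 0.10492] [8.000e-04 9.992e-01 4.010e-02 7.000e-04] [ 4.1 -2.4 -6.3] [-0.73 -0.75  0.1 ] 0.131
```

View pics/sa.png

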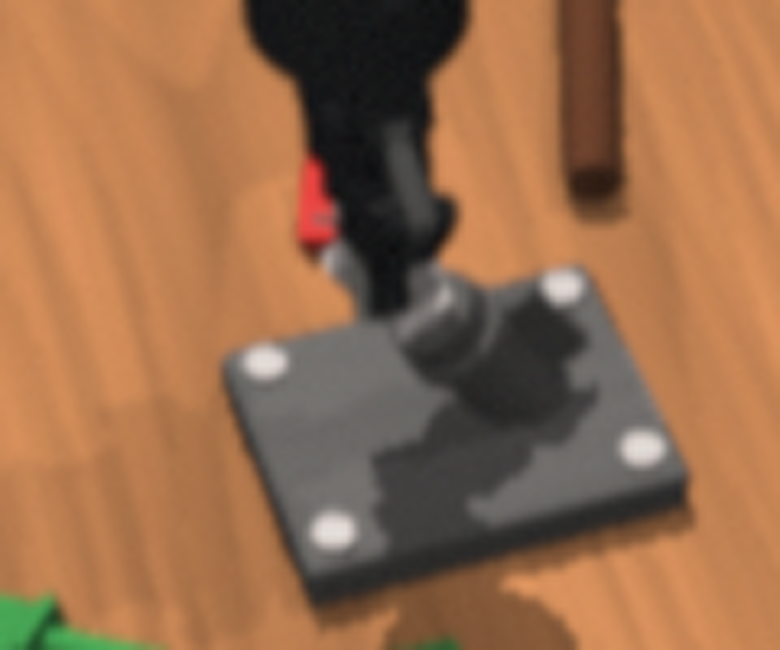

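View pics/wa.png

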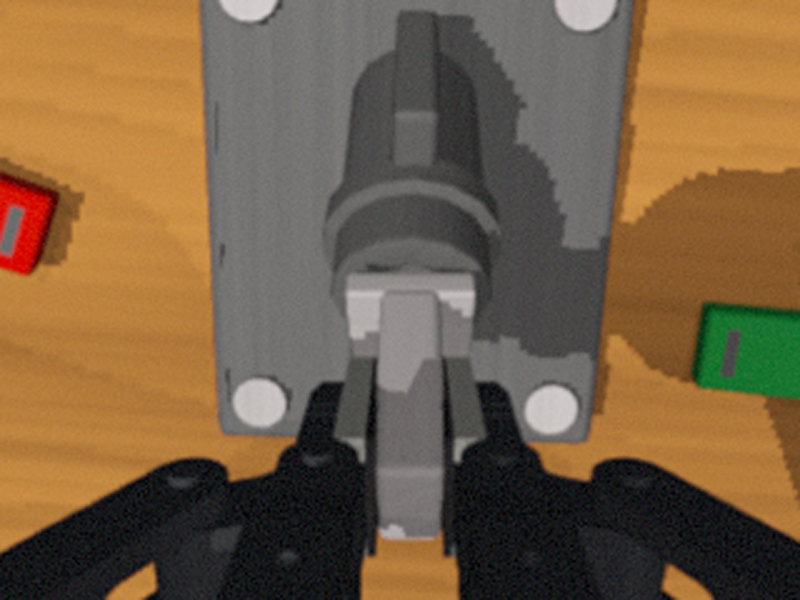

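Request:
servo_tool(
  plan=[
    [[-0.0001,-0.0036,0.0002,0.12,-1],[-0.0001,0.0036,0.0002,-0.12,-1],[-0.0001,0.0036,0.0001,-0.12,-1],[-0.0001,-0.0036,0.0002,0.12,-1],[-0.0001,-0.0036,0.0002,0.12,-1],[-0.0001,0.0036,0.0002,-0.12,-1],[-0.0001,0.0036,0.0001,-0.12,-1],[-0.0001,-0.0036,0.0002,0.12,-1]],
  ],
)

```text
time_s: 8.25
eef_pos: [0.4489, 0.2421, 0.1061]
eef_rot: [0.0, 0.999, 0.033, 0.001]
wrist_force: [5.9, -5.1, -9.3]
opening: 0.134
```

Request:
servo_tool(
  plan=[
    [[-0.0001,-0.0036,0.0002,0.12,-1],[-0.0001,0.0036,0.0002,-0.12,-1],[-0.0001,0.0036,0.0001,-0.12,-1],[-0.0001,-0.0036,0.0002,0.12,-1],[-0.0001,-0.0036,0.0001,0.12,-1],[-0.0001,0.0036,0.0002,-0.12,-1],[-0.0001,0.0036,0.0001,-0.12,-1],[-0.0001,-0.0036,0.0002,0.12,-1]],
  ],
)

```text
time_s: 9.05
eef_pos: [0.4486, 0.2421, 0.1077]
eef_rot: [0.0, 0.999, 0.033, 0.001]
wrist_force: [7.3, -4.6, -8.1]
opening: 0.131
```

```bash
python3 st.py b
```

```text
stand shift mm [[-0.4, 1.4], [-0.3, -0.3], [-1.2, -0.4], [-1.8, 1.6]]
9.1 [0.44856 0.24134 0.10775] [8.000e-04 9.992e-01 4.010e-02 9.000e-04] [ 4.3 -2.7 -6.3] [-0.56 -0.68  0.01] 0.132
```

View pics/wb.png

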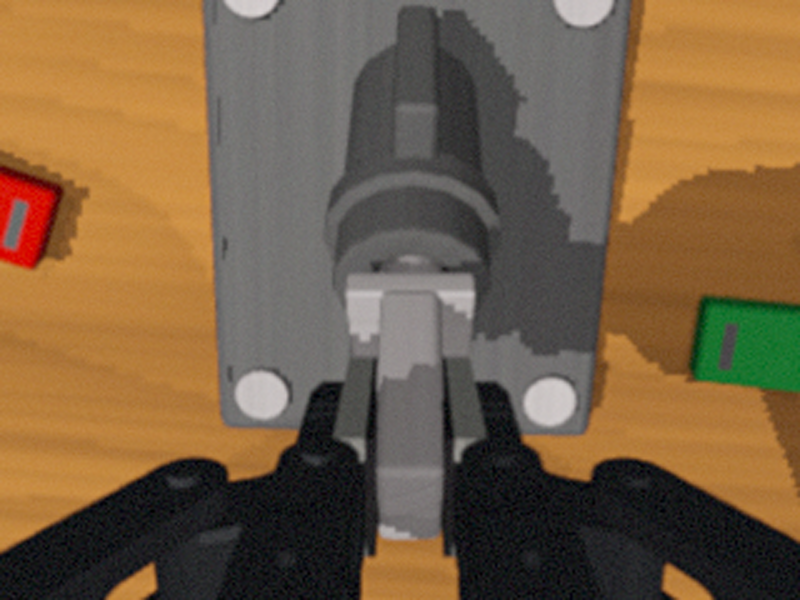

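Request:
servo_tool(
  plan=[
    [[-0.0001,-0.0036,0.0002,0.12,-1],[-0.0001,0.0036,0.0002,-0.12,-1],[-0.0001,0.0036,0.0002,-0.12,-1],[-0.0001,-0.0036,0.0002,0.12,-1],[-0.0001,-0.0036,0.0002,0.12,-1],[-0.0001,0.0036,0.0002,-0.12,-1],[-0.0001,0.0036,0.0001,-0.12,-1],[-0.0001,-0.0036,0.0002,0.12,-1]],
  ],
)

```text
time_s: 9.95
eef_pos: [0.4474, 0.2419, 0.109]
eef_rot: [0.001, 0.999, 0.033, 0.001]
wrist_force: [7.0, -8.1, -8.2]
opening: 0.129
```

Request:
servo_tool(
  plan=[
    [[-0.0001,-0.0036,0.0002,0.12,-1],[-0.0001,0.0036,0.0002,-0.12,-1],[-0.0001,0.0036,0.0001,-0.12,-1],[-0.0001,-0.0036,0.0002,0.12,-1],[-0.0001,-0.0036,0.0002,0.12,-1],[-0.0001,0.0036,0.0002,-0.12,-1],[-0.0001,0.0036,0.0001,-0.12,-1],[-0.0001,-0.0036,0.0002,0.12,-1]],
  ],
)

```text
time_s: 10.75
eef_pos: [0.4466, 0.2419, 0.1106]
eef_rot: [0.001, 0.999, 0.033, 0.001]
wrist_force: [3.6, -6.4, -7.0]
opening: 0.132
```

Request:
servo_tool(
  plan=[
    [[-0.0001,-0.0036,0.0002,0.12,-1],[-0.0001,0.0036,0.0002,-0.12,-1],[-0.0001,0.0036,0.0002,-0.12,-1],[-0.0001,-0.0036,0.0002,0.12,-1],[-0.0001,-0.0036,0.0002,0.12,-1],[-0.0001,0.0036,0.0002,-0.12,-1],[-0.0001,0.0036,0.0002,-0.12,-1],[-0.0001,-0.0036,0.0002,0.12,-1]],
  ],
)

```text
time_s: 11.55
eef_pos: [0.4456, 0.2418, 0.112]
eef_rot: [0.001, 0.999, 0.033, 0.0]
wrist_force: [3.8, -6.6, -6.1]
opening: 0.131
```

```bash
python3 st.py c
```

```text
stand shift mm [[-0.4, 1.3], [-0.3, -0.3], [-1.2, -0.4], [-1.9, 1.6]]
11.6 [0.44562 0.24101 0.11214] [1.200e-03 9.992e-01 4.010e-02 2.000e-04] [ 2.9 -4.  -3.6] [-0.86 -0.4  -0.05] 0.13
```

Request:
servo_tool(
  plan=[
    [[-0.0001,-0.0038,0.0002,0.12,-1],[-0.0001,0.0036,0.0002,-0.12,-1],[-0.0002,0.0036,0.0003,-0.12,-1],[-0.0001,-0.0036,0.0002,0.12,-1],[-0.0002,-0.0036,0.0003,0.12,-1],[-0.0001,0.0036,0.0002,-0.12,-1],[-0.0002,0.0036,0.0003,-0.12,-1],[-0.0001,-0.0036,0.0002,0.12,-1]],
  ],
)

```text
time_s: 12.45
eef_pos: [0.4441, 0.2424, 0.1146]
eef_rot: [0.0, 0.999, 0.033, 0.0]
wrist_force: [-0.2, 0.3, -0.9]
opening: 0.126
```

Request:
servo_tool(
  plan=[
    [[-0.0001,-0.0036,0.0002,0.12,-1],[-0.0001,0.0036,0.0002,-0.12,-1],[-0.0002,0.0036,0.0003,-0.12,-1],[-0.0001,-0.0036,0.0002,0.12,-1],[-0.0002,-0.0036,0.0003,0.12,-1],[-0.0001,0.0036,0.0002,-0.12,-1],[-0.0002,0.0036,0.0003,-0.12,-1],[-0.0001,-0.0036,0.0002,0.12,-1]],
  ],
)

```text
time_s: 13.25
eef_pos: [0.4431, 0.2427, 0.1166]
eef_rot: [-0.0, 0.999, 0.033, 0.0]
wrist_force: [0.5, -0.7, -1.7]
opening: 0.133
```

```bash
python3 st.py d
```

```text
stand shift mm [[-0.4, 1.4], [-0.3, -0.3], [-1.2, -0.4], [-2.0, 1.7]]
13.3 [0.44306 0.24203 0.11653] [-0.000e+00  9.992e-01  3.990e-02  1.000e-04] [ 0.8 -0.9 -1.5] [-0.03  0.    0.04] 0.128
```

View pics/wd.png

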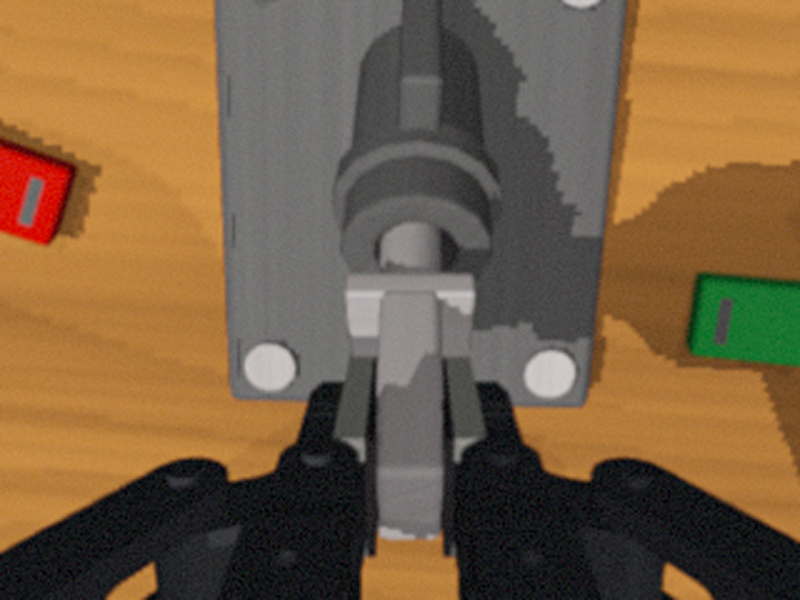

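Request:
servo_tool(
  plan=[
    [[-0.0027,-0.0002,0.0042,0,-1],[-0.0042,-0.0003,0.0068,0,-1],[-0.0042,-0.0003,0.0068,0,-1],[-0.0042,-0.0003,0.0068,0,-1],[-0.0042,-0.0003,0.0068,0,-1],[-0.0042,-0.0003,0.0068,0,-1],[-0.0042,-0.0003,0.0068,0,-1],[-0.004,-0.0003,0.0068,0,-1]],
  ],
)

```text
time_s: 14.15
eef_pos: [0.4108, 0.2398, 0.1687]
eef_rot: [-0.0, 0.999, 0.035, 0.0]
wrist_force: [0.4, 0.7, -2.3]
opening: 0.131
```

```bash
python3 - <<'E'
from h import *
b=stand();save(b,"se",(230,60,390,210),5)
a=camera("scene");save(a,"sce",(300,140,460,300),4);save(camera("wrist"),"we")
o=get_obs();print(o["time_s"],o["eef_pos"].round(5),o["eef_rot"].round(4),o["wrist_force"].round(1),o["torque"].round(2),round(o["opening"],3))
for u in [(66,180),(258,395)]:pass
E
```

```text
stand shift mm [[278.1, -8.8], [-0.2, -0.2], [-1.2, -0.4], [0.3, 8.0]]
14.3 [0.4114  0.23992 0.16871] [-1.000e-04  9.994e-01  3.540e-02  6.000e-04] [ 0.5 -0.3 -1.5] [ 0.01 -0.    0.01] 0.136
```

View pics/se.png

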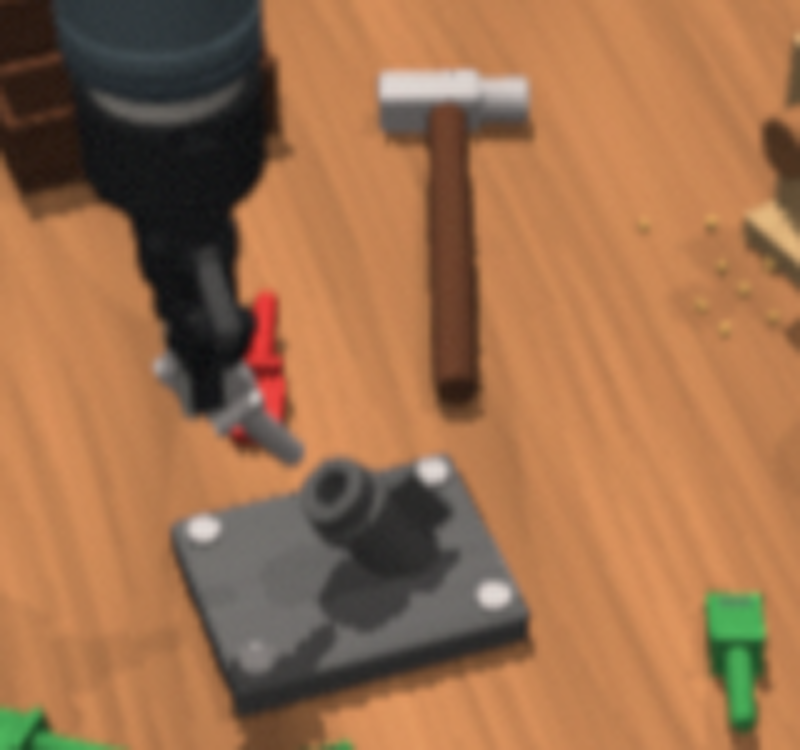

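View pics/we.png

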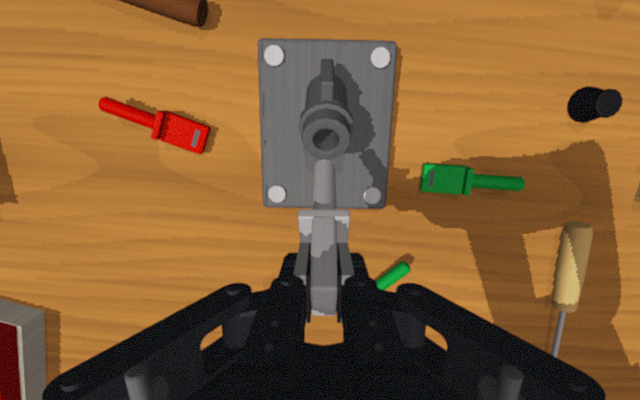

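Request:
servo_tool(
  plan=[
    [[0,-0.01,0.015,0,-1],[0,-0.03,0.01,0,-1],[0,-0.04,0,-0.01,-1],[0.01,-0.04,0,-0.01,-1],[0.015,-0.04,0,-0.01,-1],[0.015,-0.04,0,-0.01,-1],[0.015,-0.04,0,-0.01,-1],[0.015,-0.04,0,-0.01,-1]],
  ],
)

```text
time_s: 15.1
eef_pos: [0.4815, -0.042, 0.1928]
eef_rot: [-0.0, 1.0, 0.005, -0.0]
wrist_force: [0.8, 0.6, -0.4]
opening: 0.128
```

Request:
servo_tool(
  plan=[
    [[0.01,-0.04,0,0,-1],[0.01,-0.04,0,0,-1],[0.005,-0.03,0,0,-1],[0,-0.02,0,0,-1],[0,0,0,0,-1]],
  ],
)

```text
time_s: 15.6
eef_pos: [0.5061, -0.1729, 0.1925]
eef_rot: [0.0, 1.0, 0.004, -0.0]
wrist_force: [0.3, 0.5, -0.7]
opening: 0.132
```

```bash
python3 - <<'E'
from h import *
b=camera("side");save(b,"sf",(290,180,450,400),2.7)
w=camera("wrist");save(w,"wf");np.save("w.npy",w,allow_pickle=True)
o=get_obs();print(o["time_s"],o["eef_pos"].round(5),o["eef_rot"].round(4),o["wrist_force"].round(1),round(o["opening"],3))
E
```

```text
15.7 [ 0.50586 -0.17014  0.19245] [-5.0e-04  1.0e+00  4.8e-03 -5.0e-04] [ 0.1  0.6 -1.6] 0.131
```

View pics/sf.png

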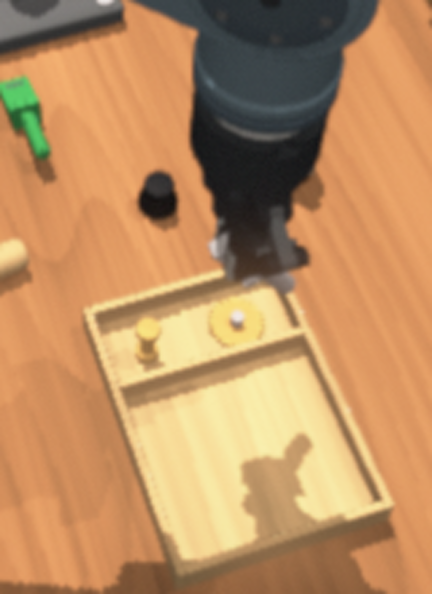

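View pics/wf.png

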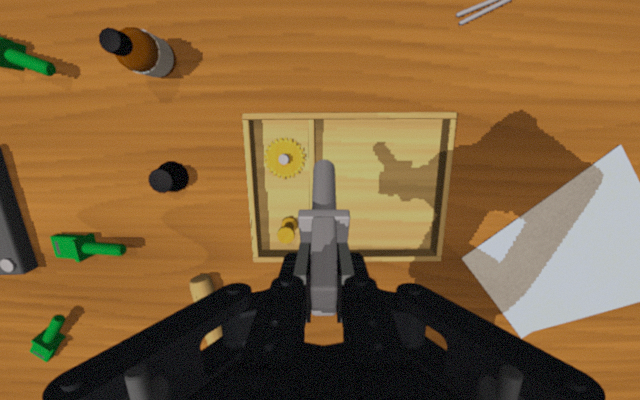

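```bash
python3 - <<'E'
from h import *
w=np.load("w.npy",allow_pickle=True).item()
X=[onz(w,u,.026) for u in[(243,114),(456,113),(442,260),(252,261)]]
print(np.array(X).round(4),np.mean(X,0).round(4))
print(onz(w,(318,120),.026),onz(w,(310,118),.026))
E
```

```text
[[ 0.5818 -0.0934  0.026 ]
 [ 0.5846 -0.2972  0.026 ]
 [ 0.4307 -0.3013  0.026 ]
 [ 0.4281 -0.0933  0.026 ]] [ 0.5063 -0.1963  0.026 ]
[ 0.57655348 -0.16504443  0.026     ] [ 0.57834741 -0.15739268  0.026     ]
```

Request:
servo_tool(
  plan=[
    [[0.003,-0.03,0,0,-1],[0.002,-0.0275,-0.01,0,-1],[0,0,-0.03,0,-1],[0,0,-0.03,0,-1],[0,0,-0.02,0,-1],[0,0,-0.0125,0,-1],[0,0,-0.005,0,-1],[0,0,0,0,-1]],
  ],
)

```text
time_s: 16.5
eef_pos: [0.5113, -0.227, 0.0854]
eef_rot: [-0.0, 1.0, 0.006, -0.0]
wrist_force: [-0.3, 0.7, -1.4]
opening: 0.131
```

Request:
servo_tool(
  plan=[
    [[0,0,-0.004,0,-1],[-0.001,0,-0.004,0,-1],[-0.001,0,-0.003,0,-1],[-0.002,0,-0.003,0,-1]],
  ],
)

```text
time_s: 16.9
eef_pos: [0.5073, -0.2278, 0.0717]
eef_rot: [0.0, 1.0, 0.005, 0.0]
wrist_force: [0.3, 0.3, -1.1]
opening: 0.126
```

```bash
python3 - <<'E'
from h import *
b=camera("side");save(b,"sg",(290,180,450,400),2.7)
w=camera("wrist");save(w,"wg")
o=get_obs();print(o["time_s"],o["eef_pos"].round(5),o["eef_rot"].round(4),o["wrist_force"].round(1),o["torque"].round(2),round(o["opening"],3))
E
```

```text
17.0 [ 0.50651 -0.22753  0.0713 ] [-3.0e-04  1.0e+00  5.3e-03 -6.0e-04] [-0.4 -0.2 -0.5] [0.06 0.12 0.02] 0.134
```

View pics/sg.png

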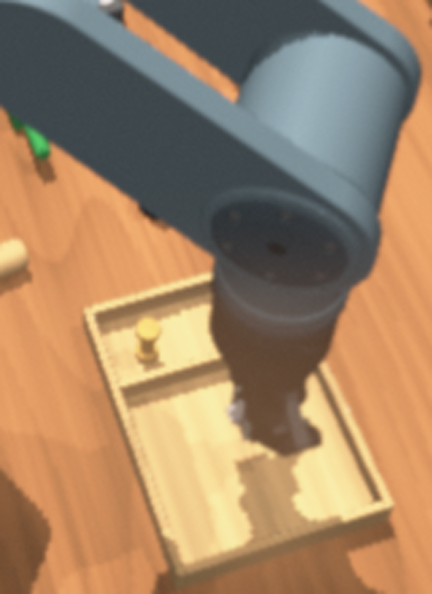

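View pics/wg.png

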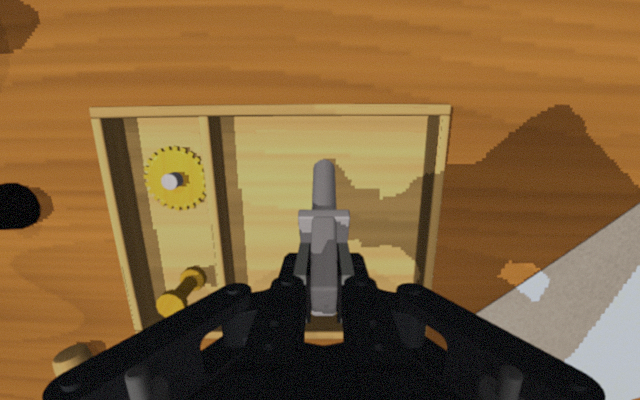

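Request:
servo_tool(
  plan=[
    [[-0.0046,0,-0.003,0,-1],[-0.0046,0,-0.003,0,-1],[-0.0041,0,-0.0036,0,-1],[-0.0041,0,-0.0036,0,-1],[0,0,0,0,-1]],
  ],
)

```text
time_s: 17.5
eef_pos: [0.4924, -0.2303, 0.0611]
eef_rot: [0.003, 1.0, 0.005, 0.004]
wrist_force: [2.8, -2.3, 5.9]
opening: 0.128
```

```bash
python3 - <<'E'
from h import *
w=camera("wrist");save(w,"wh")
o=get_obs();print(o["time_s"],o["eef_pos"].round(5),o["eef_rot"].round(4),o["wrist_force"].round(1),o["torque"].round(2),round(o["opening"],3))
E
```

```text
17.55 [ 0.4927  -0.23025  0.0611 ] [0.0026 1.     0.0049 0.0037] [ 3.5 -1.9  5.7] [-0.45 -1.12 -0.11] 0.129
```

View pics/wh.png

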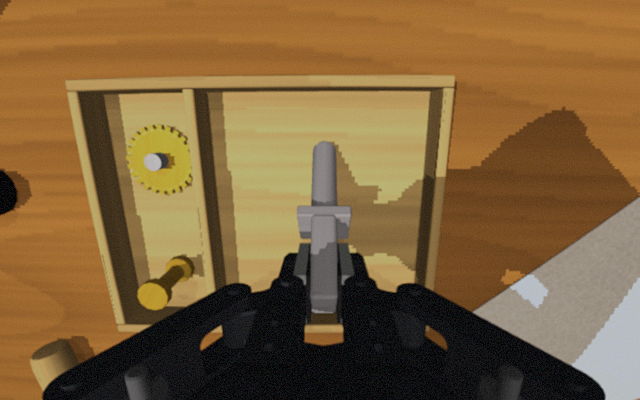

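Request:
servo_tool(
  plan=[
    [[-0.0036,0,-0.004,0,-1],[-0.0034,0,-0.0042,0,-1],[-0.003,0,-0.0045,0,-1],[-0.0027,0,-0.0047,0,-1],[-0.0023,0,-0.005,0,-1],[0,0,0,0,-1]],
  ],
)

```text
time_s: 18.15
eef_pos: [0.4763, -0.2299, 0.0377]
eef_rot: [0.002, 1.0, 0.005, 0.002]
wrist_force: [-1.5, -1.9, 6.6]
opening: 0.131
```

```bash
python3 - <<'E'
from h import *
w=camera("wrist");save(w,"wi")
o=get_obs();print(o["time_s"],o["eef_pos"].round(5),o["eef_rot"].round(4),o["wrist_force"].round(1),o["torque"].round(2),round(o["opening"],3))
E
```

```text
18.2 [ 0.47635 -0.22977  0.03774] [0.0019 1.     0.0049 0.0021] [-1.1 -2.3  6.1] [-0.37 -0.35 -0.15] 0.13
```

View pics/wi.png

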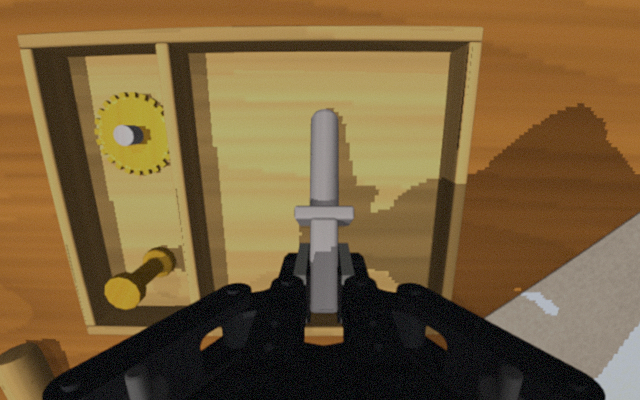

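Request:
servo_tool(
  plan=[
    [[-0.0018,0,-0.004,0,-1],[-0.0014,0,-0.004,0,-1],[-0.001,0,-0.004,0,-1],[-0.0005,0,-0.0025,0,-1],[0,0,0,0,-1]],
  ],
)

```text
time_s: 18.7
eef_pos: [0.4709, -0.2294, 0.0229]
eef_rot: [0.001, 1.0, 0.005, 0.001]
wrist_force: [-3.4, -1.8, 7.8]
opening: 0.13
```

```bash
python3 - <<'E'
from h import *
w=camera("wrist");save(w,"wj");b=camera("side");save(b,"sj",(290,180,450,400),2.7)
a=camera("scene");save(a,"scj",(200,100,320,220),5)
o=get_obs();print(o["time_s"],o["eef_pos"].round(5),o["eef_rot"].round(4),o["wrist_force"].round(1),o["torque"].round(2),round(o["opening"],3))
E
```

```text
18.85 [ 0.47099 -0.22938  0.02298] [0.0014 1.     0.0051 0.0012] [-3.  -1.3  7.2] [-0.32  0.07 -0.17] 0.127
```

View pics/wj.png

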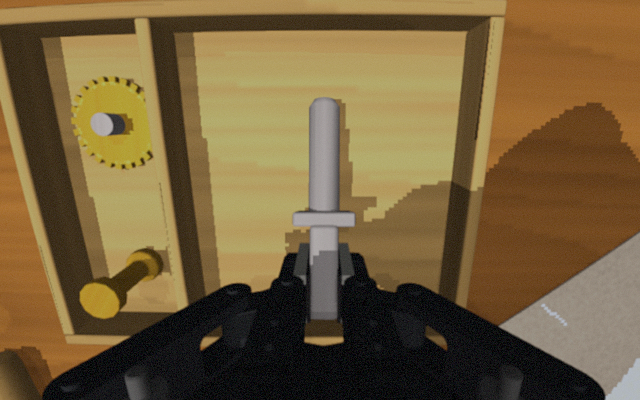

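View pics/scj.png

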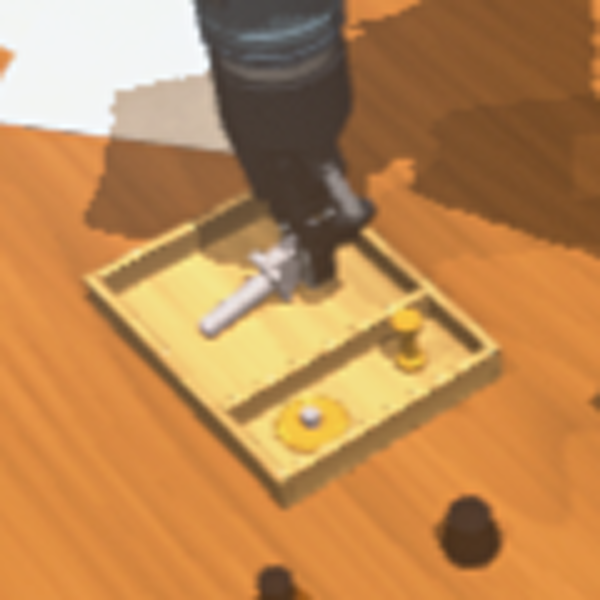

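Request:
servo_tool(
  plan=[
    [[0,0,0.001,0,-1],[0,0,0,0,-0.72],[0,0,0,0,-0.65],[0,0,0,0,-0.55],[0,0,0,0,-0.4],[0,0,0,0,-0.3],[0,0,0,0,-0.3]],
  ],
)

```text
time_s: 19.55
eef_pos: [0.4701, -0.2276, 0.0224]
eef_rot: [-0.0, 1.0, 0.005, -0.0]
wrist_force: [-0.4, -0.3, -0.1]
opening: 0.351
```

```bash
python3 - <<'E'
from h import *
w=camera("wrist");save(w,"wk")
o=get_obs();print(o["time_s"],o["eef_pos"].round(5),o["eef_rot"].round(4),o["wrist_force"].round(1),o["torque"].round(2),round(o["opening"],3))
E
```

```text
19.6 [ 0.47011 -0.22761  0.02242] [-1.0e-04  1.0e+00  5.4e-03 -0.0e+00] [0.2 0.5 0.2] [ 0.06 -0.07 -0.02] 0.348
```

View pics/wk.png

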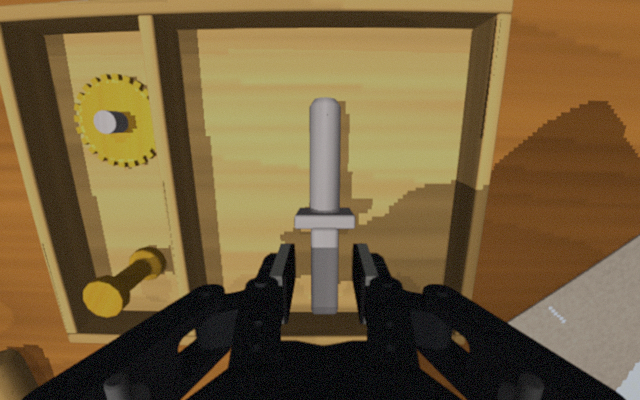

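Released, with clear space on both sides of the grip. I'll lift straight up and check.

Request:
servo_tool(
  plan=[
    [[0,0,0.01,0,-0.3],[0,0,0.03,0,-0.3],[0,0,0.04,0,-0.3],[0,0,0.04,0,-0.3],[-0.02,0,0.03,0,-0.3],[-0.03,0,0,0,-0.3],[0,0,0,0,-0.3]],
  ],
)

```text
time_s: 20.3
eef_pos: [0.4184, -0.2276, 0.1739]
eef_rot: [0.001, 1.0, 0.005, 0.0]
wrist_force: [-0.7, 0.4, 0.9]
opening: 0.354
```

```bash
python3 - <<'E'
from h import *
w=camera("wrist");save(w,"wl");a=camera("scene");save(a,"scl",(190,90,430,310),3);b=camera("side");save(b,"sl",(240,100,460,400),2)
ref=np.load("b.npy",allow_pickle=True).item()
pr=track(ref,b,None,RIV)
print("stand rivets mm",[((onz(b,u+d,.023)-onz(b,u,.023))*1000)[:2].round(1) for u,d in zip(RIV,pr)])
o=get_obs();print(o["time_s"],o["eef_pos"].round(5),o["wrist_force"].round(1))
for t in("arbor","arbor_head"):print(t,[(round(d["conf"],2),onz(w,(d["centre"][1]*640,d["centre"][0]*400),.015).round(3)) for d in pinpoint(w,t)])
E
```

```text
stand rivets mm [array([-747.7,  642. ]), array([ 42.2, 145.1]), array([ 74.4, 174.7]), array([ 27.4, 110.5])]
20.45 [ 0.42041 -0.22782  0.17289] [-0.3 -0.1 -0.1]
arbor [(0.82, array([ 0.551, -0.222,  0.015])), (0.68, array([0.436, 0.061, 0.015]))]
arbor_head []
```

View pics/wl.png

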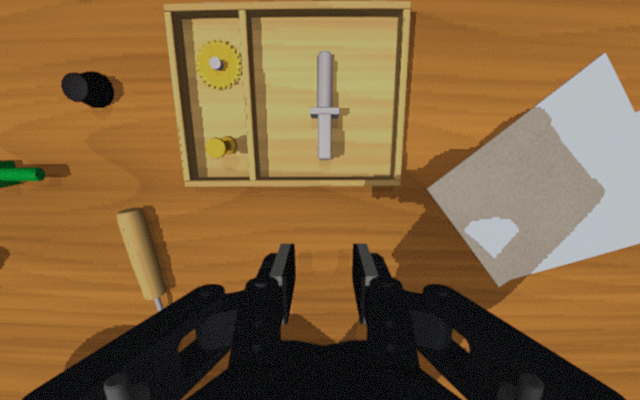

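View pics/scl.png

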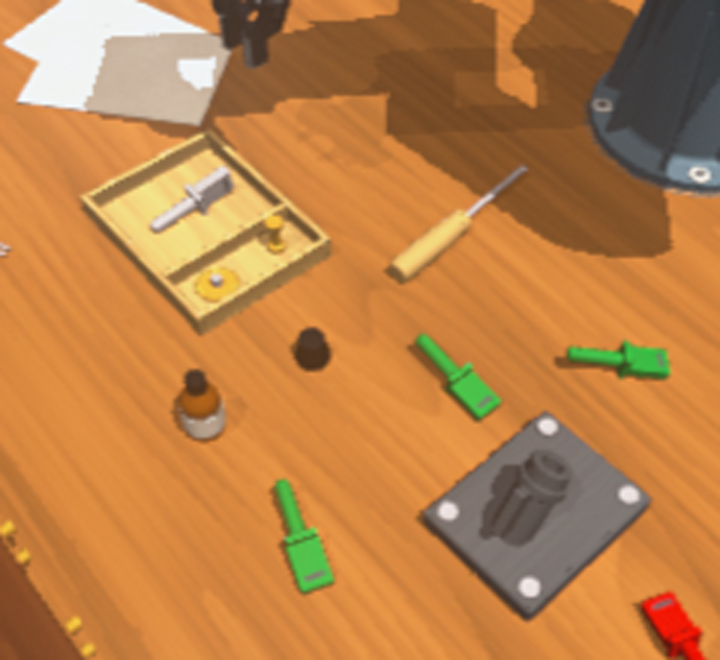

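```bash
python3 -c "
from bench import *
print(hand_in())"
```

```text
the job is handed in; nothing more can be done
None
```

The steel arbor is out of the seized socket and lying flat in the tray's wide bay. I handed the job in at about 20.5 s of the 72 s allowed.

- **Freeing it:** I gripped the thumb grip from above and twisted it about ±0.12 rad back and forth. The tool followed sideways while I drew lightly along the socket at roughly 6 to 12 N. It came free after about 15 mm, and I then slid it straight out.
- **Laying it down:** In the bay I touched the foot to the floor and let the arbor pivot level in the pads, lowering the tool in an arc at about 7 N. I opened the jaws only once the fingertips were a few mm above the floor, then lifted clear.

**Last checks before handing in:**
- The wrist and scene pictures show the arbor lying flat, both ends inside the wide bay walls.
- The stand is upright, and its rivets are within about 1 pixel (1 to 2 mm) of where they started.
- The oil bottle and loupe are standing, and the arm never came near enough to touch them.
- The gripper is clear of everything, with wrist force near zero.

**Checks that failed or disagreed:**
- My automatic rivet tracking gave nonsense at the end, as it did once earlier, so I compared the rivet pixels by hand instead.
- At the end the network did not find the arbor's head, so the arbor's lie was judged from the pictures.
- The scene and side cameras disagreed by up to 10 mm on the tray position in y, so I used the wrist camera for the placing.

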